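# Lock the cabinet pull onto the painting stand

### The job

Mount the blue-backed cabinet pull on the sloped painting stand: slip the keyhole in its backplate over the red-headed stud until the plate lies flat on the face, then slide it down the slope until the stud is fully home at the narrow end of the slot, and let go. Feel for the stud and work gently: do not press or jam the plate hard against the stud or stand, and leave the paint tin, the brush and the sanding block where they are.

Things in the scene. Friction and masses are not known exactly. Their poses are not given: they have to be found in the camera images.
- pull: Loose cabinet pull, 0.3 kg, flat on the bench, bar up. Blue steel backplate 124 (x) x 64 (y) x 4 mm; origin at the centre of its underside, z up. Keyhole through the plate: 8-sided hole 19 mm across at x = +26, y = 0 mm; from it a 9 mm wide slot runs to +x, ending squarely at x = +51 mm. At the start +x points roughly away from the robot.
- pull_grip (a point): Centre of the pull's dark wooden bar (60 mm along x, 16 mm wide along y, 14 mm tall), at x = -17, y = 0, z = +34 mm in the pull's frame; 23 mm free height under it, two brass posts at x = -41 and +7 mm. Take it here, fingers closing across its 16 mm.
- pull_hole (a point): Centre of the keyhole's wide 19 mm hole, on the plate's underside.
- pull_slot_end (a point): On the plate's underside, 22 mm from pull_hole towards the pull's +x: where the stud's neck axis sits when it touches the end of the slot.
- stand: Fixed wooden painting stand; plywood face 200 mm (up the slope) x 180 mm, sloping 20 degrees, high side at stand +x, away from the robot. Origin on the bench under the face centre, which is 64 mm up. It carries the stud, square to the face: red head 16 mm diameter, 4 mm thick, on a steel neck 6 mm in diameter; the head's underside is 7 mm and its top 11 mm above the face.
- face: The stand's face as a frame: origin on its surface, middle of a dark track; x up the slope, y across along the track, z out. The stud is clamped immovably in the track at x = 0, y anywhere from -15 to +15 mm: not measured, see or feel for it. Mounted, the pull has its axes parallel to these, underside on the face, pull_slot_end at x = 0, having slid 22 mm to -x.
- tin: Bystander: closed paint tin, 84 mm diameter, 100 mm tall, standing; origin at the centre of its underside.
- brush: Bystander: paint brush about 200 mm long lying on the bench; origin at the middle of its length, underneath.
- sander: Bystander: cork sanding block 90 x 55 x 26 mm; origin at the centre of its underside.
Things that resemble listed ones, but are neither listed nor needed, are in the scene too. What is meant by the pull is not green, and is the smaller of those in its own colour.

How it is judged:
By the outcome, as a careful person would: the job done as asked, in the order asked, and still so for the second after the job is handed in, with the robot touching nothing.
It also fails if it takes over 58 s, if anything falls off the work surface, if the arm or the gripper's body presses on something with over 40 N, if the wrist force passes 120 N, or if a joint passes its speed limit or range.

### The arm

A 6-joint arm with a two-finger parallel gripper is mounted at the origin on the work surface. World frame = base frame: x ahead of the robot, y to its left, z up, the work surface at z = 0. Lengths are in m, angles in rad, forces in N, time in s.
With the tool pointing down it reaches from about 0.4 to 0.925 m from the base axis. Payload 3.4 kg.
Tool frame: the origin (TCP) lies at the very end of the fingers, on their centre line; the grasp point (between the pads) lies 19 mm behind it (ctrl.tcp_to_grasp is the z of the grasp point in the tool frame, in m); z points along the fingers, y is the line along which they close (so a half turn about z gives the same grasp; the last joint's range is limited). The gripper opens to 85 mm and grips with 20 to 120 N. Pads are 22 mm wide; open, the fingers measure 114 mm over their backs; the gripper's body (76 mm by 85 mm) begins 54 mm behind the grasp point. The pads swing forward as they close: fully open they stand 13 mm farther back than shut.
Start: joints at [-1.292, 0.307, 1.506, -0, 1.328, -0.073], TCP at [0.199, -0.54, 0.211] pointing down, gripper open.
Joint ranges: [-3.12, 3.12], [-1.05, 2.28], [0.14, 2.33], [-1.42, 4.57], [0.1, 2.73], [-2.68, 2.68]. Speed limits (rad/s): [2.57, 2.57, 3.14, 3.14, 3.14, 3.14].

### API

Orientations are given as [roll, pitch, yaw] about the fixed x, y, z axes, in that order (R = Rz(yaw) Ry(pitch) Rx(roll)).
In Python, from station import ctrl gives the robot as it stands. Calls block until the motion is done:
- ctrl.move_pose(position, orientation): joint-space move of the TCP to a pose.
- ctrl.line_to(position, attitude=None, v=0.15): straight line of the TCP; attitude=None keeps the orientation; v is the mean speed in m/s.
- ctrl.move_joints(angles): joint-space move.
- ctrl.release() and ctrl.gripper_close(): open the fingers fully, or close them until they stop; the grip force is fixed at half the most.
- ctrl.hold(seconds).
- ctrl.inverse_kinematics(position, orientation): joint angles nearest the present ones, or None.
- ctrl.get_obs(): the state.
- ctrl.get_image(name): name is "scene" or "side" or "wrist"; returns the picture (384x512x3 uint8, blue, green, red); there is no depth.
- ctrl.camera_params(name): a dict with "mtx" (3x3 intrinsics, pixels), "k1" (the pictures are not rectified: a ray, as slopes to the right and down, at radius r is drawn at 1 + k1 r^2 times it, then the intrinsics apply), "extrinsics" (4x4, takes a point from camera to world coordinates); the wrist camera has in their place "hand_eye" (4x4, takes a point from camera to tool coordinates, whose origin is the TCP and whose axes are the flange's). Camera axes: x right, y down, z forward; pixel columns grow to the right and rows downward; lengths in m; the calibration is good to about 2 mm. A picture is of the moment at which its call begins: read the wrist's pose just before it. camera_params takes no time and is no camera call.
A pose or a line that the arm cannot do raises ctrl.MotionError and nothing moves.
- ctrl.hand_in(): hands the job in; it is judged then, once.
Trained networks look in the newest picture that a camera, given by its name, has taken for a name from the list of things; names that differ only in an ending like _2 or _b are one class to them, and where a whole thing is asked for, a point or a joint stands for the part that bears it (a point fixed in the world has none). Each returns a list of dicts, best first, with "p" (0 to 1); they miss things now and then, are a little off and sometimes report something else, mostly with a low value. They report only what shows in the picture. A call takes as long as a camera call. They do not tell look-alikes from the thing itself.
- ctrl.recognise(camera, label): "xy" ([column, row] in pixels, amid what is visible of it).
- ctrl.masks_of(camera, label): "pixels" (384x512 bool, what is visible of it) and "xy" ([column, row] in pixels, amid what is visible of it).
- ctrl.tip_of(camera, label): "xy" ([column, row] in pixels: a listed point, or the origin of a listed thing).
The state is a dict: "time": time; "q": joint angles; "dq": joint speeds; "tau": joint torques, N m; "eef_pos": TCP position; "tool_rot": TCP orientation; "ft_force": force on the tool from outside, world axes, zero at the start; "ft_torque": the same for the moment, N m; "width": finger opening in m; "grip_force": force on a finger pad.
Only numpy, scipy, OpenCV 4.12 (cv2) and the standard library are available. Lean on these libraries where they do the work, as an engineer would, in place of code of your own. Each camera call takes 0.05 s, during which the arm holds its last target. There are 200 camera calls.

## Working session

There is one attempt and no reset: what is moved stays moved. The work goes in short steps, each a Python script; the robot and the scene stay as the last script left them, time stands still between calls to the robot, and variables do not carry over. Pictures are saved under pics/ and viewed, at most 10 in all, crops included, and the job is handed in when it is done.

```bash
mkdir -p pics; ls; python3 - <<'E'
from station import ctrl
import cv2,numpy as np
o=ctrl.get_obs();print(o['time'],o['eef_pos'],o['tool_rot'],o['width'],ctrl.tcp_to_grasp)
for c in ['scene','side']:
    im=ctrl.get_image(c);cv2.imwrite(f'pics/{c}0.png',im)
    p=ctrl.camera_params(c);print(c,p)
    for l in ['pull','pull_grip','pull_hole','pull_slot_end','stand','face']:
        print(l,[(round(d['p'],2),np.round(d['xy'],1)) for d in ctrl.tip_of(c,l)])
print(ctrl.camera_params('wrist'))
E
```

```text
pics
0.0 [ 0.19843103 -0.53890453  0.21017454] [-3.13957182e+00 -1.24714574e-04  3.52782928e-01] 0.0853686748660008 -0.0187
scene {'mtx': array([[447.88252295,   0.        , 251.94367513],
       [  0.        , 447.88252295, 197.13516962],
       [  0.        ,   0.        ,   1.        ]]), 'k1': 0.05368111221820211, 'extrinsics': array([[-0.76228207,  0.48293297, -0.43093131,  1.16468659],
       [ 0.64707485,  0.58388043, -0.49028336,  0.65764578],
       [ 0.01483836, -0.65257903, -0.75757537,  1.09674826],
       [ 0.        ,  0.        ,  0.        ,  1.        ]])}
pull [(0.85, array([252.9, 294.8])), (0.66, array([293.8, 244.7])), (0.43, array([291.6, 257.3]))]
pull_grip [(0.96, array([304.8, 237.1])), (0.85, array([246.5, 293.4])), (0.7, array([363.3, 206.5]))]
pull_hole [(0.94, array([293., 252.])), (0.88, array([346.7, 227.4])), (0.55, array([266.5, 297.3]))]
pull_slot_end [(0.78, array([271.1, 301.3])), (0.75, array([288.6, 254.3])), (0.68, array([343.4, 231. ]))]
stand [(0.59, array([223.3, 183.7]))]
face [(0.58, array([225.7, 167.4]))]
side {'mtx': array([[373.28913352
[... 814 characters left out ...]
y([228.1, 245.3])), (0.9, array([176.5, 259.5])), (0.58, array([291.2, 276.4]))]
stand [(0.92, array([269.4, 170.8]))]
face [(0.44, array([269.3, 154.2]))]
{'mtx': array([[302.49712963,   0.        , 250.06923009],
       [  0.        , 302.49712963, 189.54393521],
       [  0.        ,   0.        ,   1.        ]]), 'k1': -0.02325847144387527, 'hand_eye': array([[ 5.53272574e-04, -9.63653416e-01, -2.67154989e-01,
         6.81156567e-02],
       [ 9.99999645e-01,  7.02765711e-04, -4.63963637e-04,
        -7.18368722e-05],
       [ 6.34847510e-04, -2.67154638e-01,  9.63653463e-01,
        -1.62051086e-01],
       [ 0.00000000e+00,  0.00000000e+00,  0.00000000e+00,
         1.00000000e+00]])}
```

View pics/scene0.png

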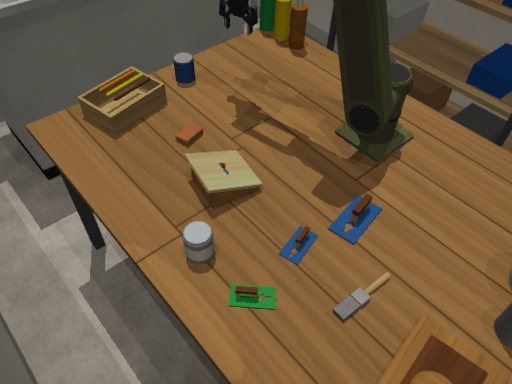

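View pics/side0.png

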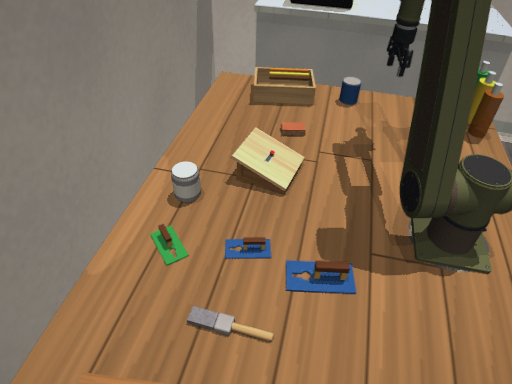

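Scene: the candidates for the pull are small blue (299,244), large blue (356,218) and green (252,296). I choose the small blue one, which is at (248,248) in side. The stud is red, at (223,167) in scene and (271,153) in side.

```bash
cat > h.py <<'E'
from station import ctrl
import cv2,numpy as np
from scipy.spatial.transform import Rotation as R
from scipy.optimize import least_squares
def cam(name,obs=None):
    p=ctrl.camera_params(name)
    if name!='wrist': return p['mtx'],p['k1'],p['extrinsics']
    o=obs or ctrl.get_obs(); T=np.eye(4);T[:3,:3]=R.from_euler('xyz',o['tool_rot']).as_matrix();T[:3,3]=o['eef_pos']
    return p['mtx'],p['k1'],T@p['hand_eye']
def proj(c,P):
    K,k,T=c; p=(np.atleast_2d(P)-T[:3,3])@T[:3,:3]; s=p[:,:2]/p[:,2:]
    s=s*(1+k*(s**2).sum(1,keepdims=True)); return s@K[:2,:2].T+K[:2,2]
def ray(c,uv):
    K,k,T=c; s=cv2.undistortPoints(np.array([[uv]],float),K,np.array([k,0,0,0,0]))[0,0]
    return T[:3,3],T[:3,:3]@np.r_[s,1]
def onz(c,uv,z):
    o,d=ray(c,uv); return o+d*(z-o[2])/d[2]
def tri(l):
    A=0;b=0
    for c,uv in l:
        o,d=ray(c,uv);d=d/np.linalg.norm(d);M=np.eye(3)-np.outer(d,d);A=A+M;b=b+M@o
    return np.linalg.solve(A,b)
E
python3 - <<'E'
from h import *
s,d=cam('scene'),cam('side')
for n,a,b in [('grip',(304.8,237.1),(256.4,238.4)),('hole',(293,252),(235.9,248)),('end',(288.6,254.3),(228.1,245.3)),('stud',(223,166),(271,152.5))]: print(n,tri([(s,a),(d,b)]))
# face corners as read from the pictures
for a,b in [((187,155),(257,130)),((237,151),(303,159)),((261,182),(287,188)),((208,192),(234,153))]: print(tri([(s,a),(d,b)]))
for c,u,z in [(s,(252,296),0),(s,(356,218),0),(s,(198,235),.1),(s,(360,297),0)]: print(onz(c,u,z))
E
```

```text
grip [0.53604242 0.17658665 0.03721869]
hole [0.5859767  0.18572425 0.0027585 ]
end [0.60673474 0.18826676 0.01218343]
stud [ 0.56586998 -0.16839931  0.07194766]
[ 0.63541777 -0.26626586  0.08692924]
[ 0.46097897 -0.22633325  0.02683012]
[ 0.48973133 -0.06736715  0.02447691]
[ 0.6755073  -0.10073028  0.09224315]
[0.76955031 0.21754413 0.        ]
[0.34668842 0.21964629 0.        ]
[0.79944645 0.02270824 0.1       ]
[0.54628833 0.40672099 0.        ]
```

```bash
python3 - <<'E'
from h import *
import pickle
D={}
def look(n,labels):
    o=ctrl.get_obs(); im=ctrl.get_image('wrist'); cv2.imwrite(f'pics/{n}.png',im)
    D[n]=(dict(o),im)
    for l in labels:
        for d in ctrl.tip_of('wrist',l): print(n,l,round(d['p'],2),np.round(d['xy'],1))
ctrl.move_pose([.565,-.165,.2],[np.pi,0,-.2]); ctrl.hold(.3)
look('w_stand',['face','stand'])
ctrl.move_pose([.555,.18,.14],[np.pi,0,.17]); ctrl.hold(.3)
look('w_pull',['pull','pull_grip','pull_hole','pull_slot_end'])
pickle.dump(D,open('d.pkl','wb')); o=ctrl.get_obs();print(o['time'],o['eef_pos'],o['tool_rot'],o['ft_force'])
cv2.imwrite('pics/both.png',cv2.resize(np.hstack([D['w_stand'][1],D['w_pull'][1]]),(800,300)))
E
```

```text
w_stand face 0.63 [247.2 171.3]
w_stand stand 0.94 [248.6 159.6]
w_pull pull 0.86 [255.6 174.3]
w_pull pull 0.71 [188.9 333.4]
w_pull pull_grip 0.8 [253.4 203.6]
w_pull pull_grip 0.54 [245.8 123.9]
w_pull pull_hole 0.83 [250.4 152.9]
w_pull pull_hole 0.82 [186.6 305.6]
w_pull pull_slot_end 0.92 [245.9 124. ]
w_pull pull_slot_end 0.58 [181.6 281.2]
4.9167 [0.55506163 0.17980278 0.14001958] [ 3.14158275e+00 -2.59501141e-05  1.69640843e-01] [ 0.70056953 -0.30674468 -0.15380886]
```

View pics/w_stand.png

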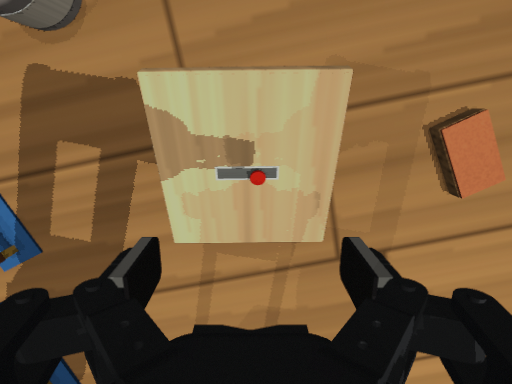

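View pics/w_pull.png

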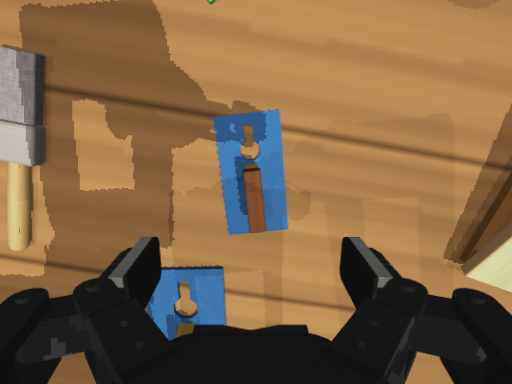

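The stand view shows the face corners at about (138,71), (352,69), (323,241) and (175,242), the track at (247,173) and the red head at (258,178). The pull view shows the small blue plate at about (214,117) to (288,229), slot upward, with its bar around (255,200). It is smaller than the other blue plate at lower left, so the choice is confirmed.

```bash
python3 - <<'E'
from h import *
import pickle
D=pickle.load(open('d.pkl','rb'))
def sub(im,pts):
    g=cv2.cvtColor(im,cv2.COLOR_BGR2GRAY); q=np.array(pts,np.float32).reshape(-1,1,2)
    return cv2.cornerSubPix(g,q,(4,4),(-1,-1),(3,30,.01)).reshape(-1,2)
# pull
o,im=D['w_pull'];c=cam('wrist',o)
b=im.astype(int);m=((b[...,0]>b[...,2]+50)).astype(np.uint8)
n,lab=cv2.connectedComponents(m); k=lab[185,235]; cnt=max(cv2.findContours((lab==k).astype(np.uint8),0,1)[0],key=cv2.contourArea)
ap=cv2.approxPolyDP(cv2.convexHull(cnt),6,True).reshape(-1,2);print('plate',ap.tolist())
hand=[(214,117),(279,110),(288,229),(229,234)]
px=sub(im,hand);print(px)
loc=np.array([[62,32,4],[62,-32,4],[-62,-32,4],[-62,32,4]])/1e3
def T(v): # x y yaw
    return R.from_euler('z',v[2]).as_matrix(),np.r_[v[0],v[1],0]
def f(v,L,P):
    r,t=T(v);return (proj(c,L@r.T+t)-P).ravel()
for P in (np.array([min(ap.tolist(),key=lambda a:np.hypot(a[0]-h[0],a[1]-h[1])) for h in hand],float),px):
    s=least_squares(f,[.56,.18,.17],args=(loc,P),loss='soft_l1');r,t=T(s.x)
    print('pull',s.x,'res',np.round(s.fun,1),'grip',r@[-.017,0,.034]+t, proj(c,[r@[-.017,0,.041]+t, r@[.026,0,.004]+t]).round(1))
# stand
o,im=D['w_stand'];c=cam('wrist',o)
px=sub(im,[(138,71),(352,69),(323,241),(175,242)]);print(px)
Lf=np.array([[100,90,0],[100,-90,0],[-100,-90,0],[-100,90,0]])/1e3
Rs=R.from_euler('y',-20,degrees=True).as_matrix()
def F(v):
    r=R.from_euler('z',v[2]).as_matrix(); return r@Rs,np.r_[v[0],v[1],.064]
def g(v): r,t=F(v);return (proj(c,Lf@r.T+t)-px).ravel()
s=least_squares(g,[.565,-.165,-.2],loss='soft_l1');print('stand',s.x,'res',np.round(s.fun,1))
r,t=F(s.x)
red=(im[...,2].astype(int)-im[...,1]>110)&(im[...,2].astype(int)-im[...,0]>110); red[:, 400:]=0;red[:100]=0
ys,xs=np.nonzero(red);uv=(xs.mean(),ys.mean());print('red',uv,len(xs))
oo,d=ray(c,uv); n=r[:,2]; lam=((t+.011*n-oo)@n)/(d@n); print('stud in face (mm)',(oo+lam*d-t)@r*1e3)
print('face origin px',proj(c,t).round(1))
E
```

```text
plate [[278, 110], [287, 228], [229, 234], [214, 117]]
[[212.4341  118.56727]
 [277.35257 108.11396]
 [287.55865 228.2757 ]
 [229.05467 234.4966 ]]
pull [0.55573749 0.17726033 0.2735249 ] res [-1.6 -0.6  0.9 -0.8  1.1  1.2 -0.7  1. ] grip [0.53936947 0.17266817 0.034     ] [[254.3 202.9]
 [249.5 150.1]]
pull [0.55600853 0.17763451 0.28603908] res [-1.1 -2.   0.3  0.4  1.   0.3 -0.3  0.5] grip [0.53969926 0.17283788 0.034     ] [[254.2 202.5]
 [248.8 149.8]]
[[136.6974    71.64228 ]
 [352.35208   68.653915]
 [322.38486  240.81851 ]
 [173.9994   242.27237 ]]
stand [ 0.56854197 -0.16242169 -0.18788754] res [-1.9 -0.4  1.8 -0.5  0.7  1.5 -0.7  1.7]
red (np.float64(257.40372670807454), np.float64(177.85714285714286)) 161
stud in face (mm) [  0.89005431 -10.6825032   11.        ]
face origin px [[246.5 172.7]]
```

```bash
cat >> h.py <<'E'
FX=np.array([.5685,-.1624,.064]); RF=R.from_euler('z',-.1879).as_matrix()@R.from_euler('y',-20,degrees=True).as_matrix()
RT=RF@np.diag([1,-1,-1.]); ATT=R.from_matrix(RT).as_euler('xyz')
G=ctrl.tcp_to_grasp
def tcp_for(hx,hy,h,off=np.array([.043,0,-.034])):
    "TCP so that the hole (at off from the grasp point, face axes) is at face (hx,hy,h)"
    return FX+RF@(np.array([hx,hy,h])-off)-RT[:,2]*G
E
python3 - <<'E'
from h import *
import pickle
hov=tcp_for(0,-.0105,.045)
print('ik',ctrl.inverse_kinematics(hov,ATT),ctrl.inverse_kinematics(tcp_for(-.022,-.0105,0),ATT),hov,ATT)
g=np.array([.5395,.1728,.034+G]); a=[np.pi,0,.278]
ctrl.move_pose(g+[0,0,.06],a); ctrl.line_to(g,v=.08); ctrl.hold(.2)
print(ctrl.get_obs()['ft_force'])
ctrl.gripper_close(); o=ctrl.get_obs();print(o['width'],o['grip_force'],o['ft_force'],o['eef_pos'])
ctrl.line_to(g+[0,0,.1],v=.15)
o=ctrl.get_obs();print(o['width'],o['ft_force'],o['time'])
ctrl.move_pose(tcp_for(0,-.0105,.07),ATT)
ctrl.line_to(hov); ctrl.hold(.4)
o=ctrl.get_obs();im=ctrl.get_image('wrist');cv2.imwrite('pics/hover.png',im);pickle.dump((dict(o),im),open('hov.pkl','wb'))
print(o['time'],o['width'],o['ft_force'],o['eef_pos']-hov,o['tool_rot']-ATT)
E
```

```text
ik [-0.45452429  0.22472151  2.03326363  0.17253162  0.55260483  1.1723103 ] [-0.45807775  0.30926224  2.10654992  0.23747608  0.39850213  1.09671265] [ 0.50658226 -0.1613149   0.1059566 ] [ 3.14159265 -0.34906585 -0.1879    ]
[-0.35805688 -0.25216188  0.82618859]
0.013425202007665784 58.67357611656189 [-0.45375079 -0.03669266  3.01917004] [0.53953794 0.17272394 0.01553148]
0.013981247993494013 [-0.09153078 -1.16051311 -3.48912215] 7.8583
9.8417 0.013550731709450405 [ 0.40662187  0.16123902 -3.48634739] [ 1.70448791e-04 -6.54929455e-05  5.49712892e-04] [-2.35638536e-04 -9.00926688e-04  8.30331879e-05]
```

View pics/hover.png

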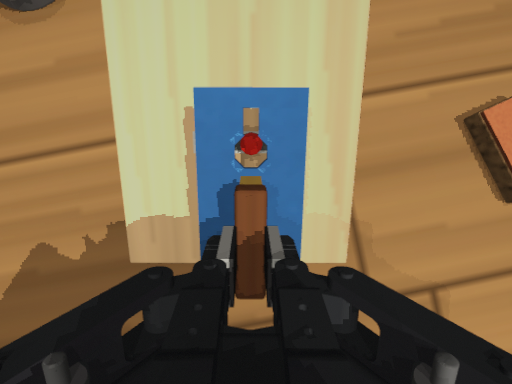

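At hover the plate is square in the gripper, with its front edge at (193–309, 88). The keyhole is centred near (251,152) and the red head shows through it at (250,146). Next I measure the relative offset in the tool frame.

```bash
python3 - <<'E'
from h import *
import pickle
o,im=pickle.load(open('hov.pkl','rb')); c=cam('wrist',o); b=im.astype(int)
blue=(b[...,0]>b[...,2]+40)
red=(b[...,2]-b[...,1]>90)&(b[...,2]-b[...,0]>90); red[:,300:]=0;red[:,:200]=0;red[180:]=0
ys,xs=np.nonzero(red);print('red bbox',xs.min(),xs.max(),ys.min(),ys.max(),'cen',xs.mean(),ys.mean(),len(xs))
inner=~blue; inner[:95]=0;inner[172:]=0;inner[:,:225]=0;inner[:,280:]=0
for y in range(102,176,3):
    r=np.nonzero(~blue[y,215:290])[0]+215; print(y,(r.min(),r.max(),len(r)) if len(r) else None,end=' ')
print(); 
g=cv2.cvtColor(im,cv2.COLOR_BGR2GRAY);q=np.array([[193,88],[309,87]],np.float32).reshape(-1,1,2)
co=cv2.cornerSubPix(g,q,(4,4),(-1,-1),(3,30,.01)).reshape(-1,2);print('corners',co)
# nominal predictions with assumed grasp
Rt=R.from_euler('xyz',o['tool_rot']).as_matrix(); gp=o['eef_pos']+Rt[:,2]*G
Rp=Rt@np.diag([1,-1,-1.]); org=gp-Rp@np.array([-.017,0,.034])
P=lambda *a: org+Rp@(np.array(a)/1e3)
print('pred corners',proj(c,[P(62,32,4),P(62,-32,4)]),'hole top z4',proj(c,[P(26,0,4),P(26,9.5,4),P(26,-9.5,4),P(16.5,0,4),P(51,0,4),P(51,4.5,4)]))
hp=FX+RF@np.array([0,-.0105,.011]);print('pred head',proj(c,hp))
k=np.hstack([im[85:185,190:315]]);cv2.imwrite('pics/crop1.png',cv2.resize(k,None,fx=5,fy=5,interpolation=0))
E
```

```text
red bbox 241 261 133 154 cen 250.80459770114942 143.7183908045977 348
102 None 105 None 108 (np.int64(243), np.int64(258), 16) 111 (np.int64(243), np.int64(258), 16) 114 (np.int64(243), np.int64(258), 16) 117 (np.int64(243), np.int64(258), 16) 120 (np.int64(243), np.int64(258), 16) 123 (np.int64(243), np.int64(258), 16) 126 (np.int64(243), np.int64(258), 16) 129 (np.int64(243), np.int64(258), 16) 132 (np.int64(243), np.int64(258), 16) 135 (np.int64(244), np.int64(257), 14) 138 (np.int64(241), np.int64(260), 20) 141 (np.int64(239), np.int64(262), 24) 144 (np.int64(236), np.int64(265), 30) 147 (np.int64(235), np.int64(266), 32) 150 (np.int64(235), np.int64(266), 32) 153 (np.int64(234), np.int64(266), 33) 156 (np.int64(235), np.int64(266), 32) 159 (np.int64(236), np.int64(265), 30) 162 (np.int64(239), np.int64(262), 24) 165 (np.int64(242), np.int64(259), 18) 168 None 171 None 174 None 
corners [[193.01244   87.069954]
 [308.46234   87.30494 ]]
pred corners [[191.96080368  84.47708213]
 [309.52657676  84.47624963]] hole top z4 [[250.69097732 150.35780466]
 [234.15534648 150.35598116]
 [267.22888488 150.36508353]
 [250.68129401 166.62177249]
 [250.71738371 105.29459605]
 [242.58170658 105.29535897]]
pred head [[250.60563255 143.05737644]]
```

View pics/crop1.png

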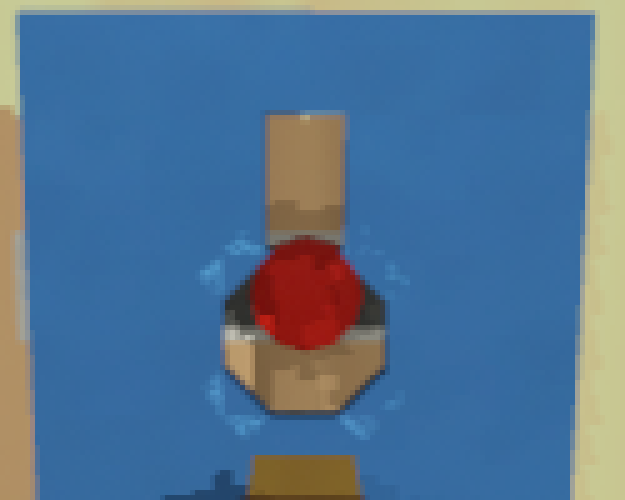

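```bash
python3 - <<'E'
from h import *
import pickle
f0=ctrl.get_obs()['ft_force']
ctrl.line_to(tcp_for(0,-.0105,.021),v=.06); ctrl.hold(.2)
o=ctrl.get_obs();im=ctrl.get_image('wrist');b=im.astype(int)
print(o['time'],(o['ft_force']-f0)@RF)
blue=(b[...,0]>b[...,2]+40)
red=(b[...,2]-b[...,1]>90)&(b[...,2]-b[...,0]>90); red[:,300:]=0;red[:,:200]=0;red[180:]=0
ys,xs=np.nonzero(red);print('red bbox',xs.min(),xs.max(),ys.min(),ys.max(),'cen',xs.mean(),ys.mean(),len(xs))
print('pred head',proj(cam('wrist',o),FX+RF@np.array([0,-.0105,.011])))
for y in range(132,172,3):
    r=np.nonzero(~blue[y,215:290])[0]+215; print(y,(r.min(),r.max()) if len(r) else None,end=' ')
cv2.imwrite('pics/crop2.png',cv2.resize(im[85:185,190:315],None,fx=5,fy=5,interpolation=0))
pickle.dump((o,f0),open('f0.pkl','wb'))
E
```

```text
10.6417 [ 0.30716878  0.3351413  -0.5250433 ]
red bbox 239 262 136 160 cen 250.56962025316454 147.97257383966246 474
pred head [[250.59126707 147.47008981]]
132 (np.int64(243), np.int64(258)) 135 (np.int64(244), np.int64(257)) 138 (np.int64(242), np.int64(259)) 141 (np.int64(239), np.int64(262)) 144 (np.int64(236), np.int64(265)) 147 (np.int64(235), np.int64(266)) 150 (np.int64(235), np.int64(266)) 153 (np.int64(235), np.int64(266)) 156 (np.int64(235), np.int64(266)) 159 (np.int64(236), np.int64(265)) 162 (np.int64(239), np.int64(262)) 165 (np.int64(242), np.int64(259)) 168 None 171 None
```

View pics/crop2.png

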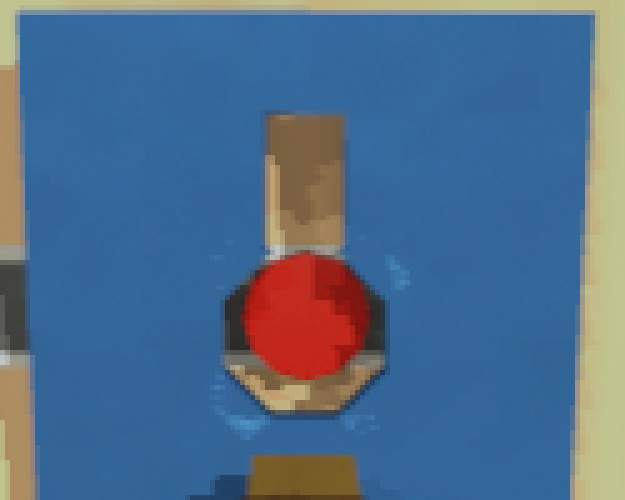

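```bash
cat >> h.py <<'E'
import pickle
def force():
    f=[ctrl.get_obs()['ft_force']]
    for _ in range(3): ctrl.hold(.02); f.append(ctrl.get_obs()['ft_force'])
    return (np.mean(f,0)-pickle.load(open('f0.pkl','rb'))[1])@RF
E
python3 - <<'E'
from h import *
x,y=.0005,-.0105
ctrl.line_to(tcp_for(x,y,.016),v=.03); print('16',force().round(2))
h=.016
while h>-.003:
    h-=.001; ctrl.line_to(tcp_for(x,y,h),v=.02); f=force(); print(round(h*1e3,1),f.round(2))
    if abs(f[2])>3 or np.hypot(*f[:2])>5: break
o=ctrl.get_obs();print(o['time'],o['width'],(RF.T@(o['eef_pos']-tcp_for(x,y,h)))*1e3)
E
```

```text
16 [-0.04  0.96 -0.49]
15.0 [ 0.07  0.93 -0.36]
14.0 [-0.27  0.15 -0.97]
13.0 [-0.12  0.54 -0.72]
12.0 [ 0.06  0.1  -1.02]
11.0 [-0.11  0.28 -0.5 ]
10.0 [ 0.17  0.31 -0.9 ]
9.0 [ 0.07  0.66 -0.88]
8.0 [-0.05  0.82 -0.42]
7.0 [ 0.27  0.55 -0.54]
6.0 [ 0.89  0.6  -0.78]
5.0 [ 0.31  0.39 -0.49]
4.0 [ 0.18  0.33 -0.77]
3.0 [ 0.37  0.71 -0.3 ]
2.0 [ 0.22  0.66 -0.69]
1.0 [ 0.27  0.66 -0.6 ]
-0.0 [-0.32  0.22  7.61]
15.8583 0.013854800319531605 [ 0.08504051 -0.02639134  0.38067563]
```

Contact came only at face height, so the head passed through the hole. Now I ease off slightly and slide down with a force guard.

```bash
python3 - <<'E'
from h import *
x,y,h=.0005,-.0105,.0004
ctrl.line_to(tcp_for(x,y,h),v=.02); print(force().round(2))
while x>-.0245:
    x-=.002 if x>-.019 else .0007
    ctrl.line_to(tcp_for(x,y,h),v=.02); f=force(); print(round(x*1e3,1),f.round(2))
    if f[0]>8 or abs(f[1])>8 or abs(f[2])>10: break
o=ctrl.get_obs();print(o['time'],o['width'],(RF.T@(o['eef_pos']-tcp_for(x,y,h)))*1e3,o['ft_torque'])
im=ctrl.get_image('wrist');cv2.imwrite('pics/crop3.png',cv2.resize(im[60:230,150:350],None,fx=3,fy=3,interpolation=0))
E
```

```text
[-0.26  0.62  4.67]
-1.5 [1.69 0.47 2.52]
-3.5 [1.34 0.3  3.03]
-5.5 [ 0.9  -0.16  2.83]
-7.5 [ 1.09 -0.03  2.79]
-9.5 [0.97 0.12 3.48]
-11.5 [0.94 0.12 3.51]
-13.5 [0.81 0.24 3.37]
-15.5 [ 0.91 -0.39  4.11]
-17.5 [ 1.15 -0.08  3.81]
-19.5 [0.79 0.01 3.19]
-20.2 [1.16 0.32 3.06]
-20.9 [2.17 0.26 2.74]
-21.6 [1.51 0.26 2.8 ]
-22.3 [2.   0.29 2.44]
-23.0 [4.62 1.74 1.26]
-23.7 [5.73 1.56 0.24]
-24.4 [ 6.58  2.24 -0.7 ]
-25.1 [ 7.4   2.88 -1.62]
21.5583 0.013950578599991149 [ 2.67806414 -0.5177009   0.09023501] [ 0.18539363 -0.85079876  0.18391144]
```

View pics/crop3.png

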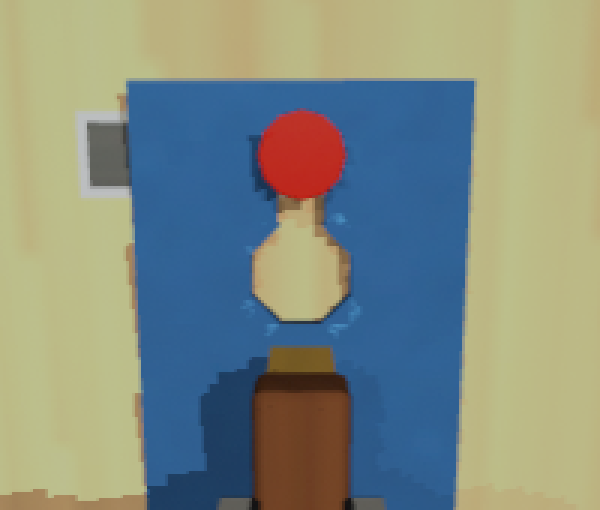

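The plate is stopped by the stud: the arm stalled at -22.4 mm and the head sits at the slot's end. I relax the load, release, retreat and check.

```bash
python3 - <<'E'
from h import *
y=-.0105
ctrl.line_to(tcp_for(-.0229,y,.0002),v=.02); print(force().round(2))
ctrl.release(); ctrl.hold(.2); print(ctrl.get_obs()['width'],force().round(2))
ctrl.line_to(tcp_for(-.0225,y,.07),v=.08); ctrl.hold(.3)
o=ctrl.get_obs();print(o['time'],o['ft_force'])
im=ctrl.get_image('wrist');s=ctrl.get_image('side')
a=cv2.resize(im,(533,400));b=cv2.resize(s[90:220,190:350],(260,211))
can=np.zeros((400,793,3),np.uint8);can[:,:533]=a;can[:211,533:]=b
cv2.imwrite('pics/after.png',can);cv2.imwrite('pics/w_after.png',im)
E
```

```text
[ 4.35 -0.06  4.93]
0.08532925194031572 [1.44 0.62 2.86]
24.1833 [0.51746601 0.38673979 0.03674726]
```

View pics/after.png

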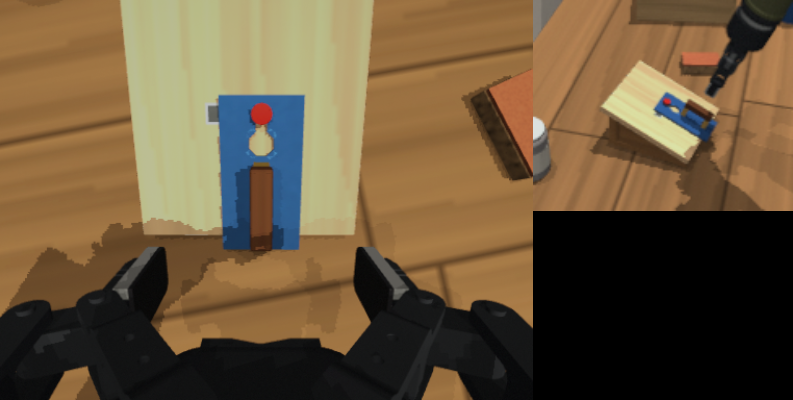

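After release the pull lies flat and square on the face, with the head at (262,113) at the top of the slot. The gripper is clear of it.

```bash
python3 -c "
from station import ctrl
print(ctrl.hand_in())"
```

```text
the job is handed in; nothing more can be done
None
```

The small blue pull is mounted on the stud, flat on the face and fully home at the narrow end of the slot; it is released and the job handed in at about 24 s, with contact forces under 10 N.

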